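# Clear the pipe-fitting bench: nest tapered sleeves and sort handed brackets

### The arm

A 6-joint arm with a two-finger parallel gripper is mounted at the origin on the work surface. World frame = base frame: x ahead of the robot, y to its left, z up, the work surface at z = 0. Lengths are in mm, angles in rad, forces in N, time in s.
With the tool pointing down it reaches from about 275 to 825 mm from the base axis. Payload 4.9 kg.
Tool frame: the origin (TCP) lies at the very end of the fingers, on their centre line; the grasp point (between the pads) lies 19 mm behind it; z points along the fingers, y is the direction in which the jaws open and shut (so a half turn about z gives the same grasp; the last joint's range is limited). The gripper opens to 85 mm and grips with 20 to 120 N. Pads are 22 mm wide; open, the fingers measure 114 mm over their backs; the gripper's body (76 mm by 85 mm) begins 54 mm behind the grasp point. The pads swing forward as they close: fully open they stand 13 mm farther back than shut.
Start: joints at [1.061, 0.326, -0.193, 1.052, 0, 1.437], TCP at [201.855, 511.638, 231.281] pointing down, gripper open.
Joint ranges: [-2.65, 2.65], [-0.97, 1.79], [-1.3, 1.35], [-1.93, 2.1], [-1.47, 1.37], [-3.14, 3.14]. Speed limits (rad/s): [2.57, 2.57, 3.14, 3.14, 3.14, 3.14].

### API

Orientations are given as [roll, pitch, yaw] about the fixed x, y, z axes, in that order (R = Rz(yaw) Ry(pitch) Rx(roll)).
In Python, from bench import bot, solve_ik, imaging gives the robot as it stands. Calls block until the motion is done:
- bot.move_ptp(position, orientation): joint-space move of the TCP to a pose.
- bot.movel(position, rot=None, max_speed=150, threshold=None): straight line of the TCP; rot=None keeps the orientation; max_speed is the mean speed in mm/s. With threshold (N) it stops when the force on the tool has changed by that much, and returns True; else False.
- bot.move_j(angles): joint-space move.
- bot.grip(opening, effort=None): opening from 0.0 (shut) to 1.0 (fully open); effort is the grip in N (None keeps the last); returns when the fingers have stopped.
- bot.dwell(seconds).
- solve_ik(position, orientation): joint angles nearest the present ones, or None.
- bot.get_state(): the state.
- imaging.capture(name): name is "side" or "top"; returns the picture (384x512x3 uint8, blue, green, red); there is no depth.
- imaging.camera_model(name): a dict with "K" (3x3 intrinsics, pixels), "position" and "rotation" of the camera in the world. Camera axes: x right, y up, looking along -z (the intrinsics and any distortion apply to the point x, -y, -z); pixel columns grow to the right and rows downward; lengths in mm; the calibration is good to about 2 mm. A picture is of the moment at which its call begins. camera_model takes no time and is no camera call.
A pose or a line that the arm cannot do raises bot.IKError and nothing moves.
- bot.sign_off(): hands the job in, once; it reports no verdict.
The state is a dict: "t": time; "qpos": joint angles; "joint_velocities": joint speeds; "effort": joint torques, N m; "tcp_pos": TCP position; "orientation": TCP orientation; "contact_force": force on the tool from outside, world axes, zero at the start; "wrist_torque": the same for the moment, N m; "opening": opening from 0.0 (shut) to 1.0 (fully open).
Only numpy, scipy, OpenCV 4.12 (cv2) and the standard library are available. Lean on these libraries where they do the work, as an engineer would, in place of code of your own. Each camera call takes 0.05 s, during which the arm holds its last target.

### The job

Clear up the fitting bench: nest all the loose brass tapered sleeves one inside another, wide end up, in the sprung steel cup on the stand, letting each one just settle loosely under its own weight and never pressing the stack down so that it wedges and the cup sinks. Put every left-hand bracket into the blue bin and every right-hand bracket into the red bin, in any order. Leave the flange, the valve and the spirit level where they are.

Things in the scene. Friction and masses are not known exactly. Their poses are not given: they have to be found in the camera images.
- sleeve1: loose brass taper sleeve, open at both ends, may be absent; 52 mm high, stands wide end up. Outer cone 30 mm diameter at the foot, growing 0.4 mm per mm of height; wall 4 mm (bore 22 mm at foot, 42.8 at mouth). Round its top 12 mm a collar of 56 mm diameter to grip (12-sided: flats face its x axis and every 30 deg). 70 to 120 g. Origin: centre of the foot; z to the wide end
- sleeve2: loose brass taper sleeve, open at both ends, may be absent; 52 mm high, stands wide end up. Outer cone 30 mm diameter at the foot, growing 0.4 mm per mm of height; wall 4 mm (bore 22 mm at foot, 42.8 at mouth). Round its top 12 mm a collar of 56 mm diameter to grip (12-sided: flats face its x axis and every 30 deg). 70 to 120 g. Origin: centre of the foot; z to the wide end
- sleeve3: loose brass taper sleeve, open at both ends, may be absent; 52 mm high, stands wide end up. Outer cone 30 mm diameter at the foot, growing 0.4 mm per mm of height; wall 4 mm (bore 22 mm at foot, 42.8 at mouth). Round its top 12 mm a collar of 56 mm diameter to grip (12-sided: flats face its x axis and every 30 deg). 70 to 120 g. Origin: centre of the foot; z to the wide end
- sleeve4: loose brass taper sleeve, open at both ends, may be absent; 52 mm high, stands wide end up. Outer cone 30 mm diameter at the foot, growing 0.4 mm per mm of height; wall 4 mm (bore 22 mm at foot, 42.8 at mouth). Round its top 12 mm a collar of 56 mm diameter to grip (12-sided: flats face its x axis and every 30 deg). 70 to 120 g. Origin: centre of the foot; z to the wide end
- left1: left-hand dark steel bracket, may be absent: base plate 60 (x) x 26 (y) x 6 mm; across its middle an upright tab 10 mm thick (x), 26 wide (y), top 38 mm above the underside (grip it); at the +x end an ear, 20 mm along x, juts 18 mm past the base towards +y: seen from above, ear end pointing away, it is on the left. 110 g. Origin: centre of the base's underside, z up
- right1: right-hand dark steel bracket, may be absent: base plate 60 (x) x 26 (y) x 6 mm; across its middle an upright tab 10 mm thick (x), 26 wide (y), top 38 mm above the underside (grip it); at the +x end an ear, 20 mm along x, juts 18 mm past the base towards -y: seen from above, ear end pointing away, it is on the right. 110 g. Origin: centre of the base's underside, z up
- left2: left-hand dark steel bracket, may be absent: base plate 60 (x) x 26 (y) x 6 mm; across its middle an upright tab 10 mm thick (x), 26 wide (y), top 38 mm above the underside (grip it); at the +x end an ear, 20 mm along x, juts 18 mm past the base towards +y: seen from above, ear end pointing away, it is on the left. 110 g. Origin: centre of the base's underside, z up
- right2: right-hand dark steel bracket, may be absent: base plate 60 (x) x 26 (y) x 6 mm; across its middle an upright tab 10 mm thick (x), 26 wide (y), top 38 mm above the underside (grip it); at the +x end an ear, 20 mm along x, juts 18 mm past the base towards -y: seen from above, ear end pointing away, it is on the right. 110 g. Origin: centre of the base's underside, z up
- left3: left-hand dark steel bracket, may be absent: base plate 60 (x) x 26 (y) x 6 mm; across its middle an upright tab 10 mm thick (x), 26 wide (y), top 38 mm above the underside (grip it); at the +x end an ear, 20 mm along x, juts 18 mm past the base towards +y: seen from above, ear end pointing away, it is on the left. 110 g. Origin: centre of the base's underside, z up
- stand: fixed grey round foot of the nesting stand, 90 mm diameter, 12 mm thick, which carries the sprung cup; origin at the centre of its underside. A sleeve let go in the cup or in another sleeve settles by its own weight with its foot 16 to 22 mm above the foot of the one below, so a gap of 4 to 10 mm stays between the collars
- cup_mouth (a point): centre of the open top of the sprung steel cup, 92 mm above the bench when not pushed down. The cup has exactly the shape and size of a brass sleeve (foot 52 mm below this point, wide end up, collar of 56 mm diameter); z up
- cup (a joint): how far the cup is pushed down on its spring, in m: 0 at rest, to 0.012. The spring is preloaded: the weight of all sleeves (about 1 N each) does not move it; about 12 N in all, their weight included, starts it, and each further 0.4 N sinks it 1 mm more. Over 5 mm means the sleeves were pressed hard enough to wedge
- blue_bin_in (a point): centre of the inner floor (4 mm above the bench) of the fixed blue open bin for left-hand brackets: inside 152 mm (x) by 142 mm (y), rim 60 mm above the bench, wall 4 mm; sides parallel to the world's axes. It may stand on either side of the robot
- red_bin_in (a point): the same point of the red bin, of the same size, for right-hand brackets
- flange: bystander: loose steel pipe flange, 90 mm diameter, 30 mm high; origin at the centre of its underside
- valve: bystander: loose brass ball valve with a red lever, about 95 mm long (y), 47 mm high; origin under the centre of its body
- level: bystander: yellow spirit level, 130 mm long (y), 45 mm high, 30 mm wide; origin at the centre of its underside
Things that resemble listed ones, but are neither listed nor needed, are in the scene too. What is shaped like the right1 but orange, purple or turquoise is not meant.

How it is judged (in metres and radians):
At the end, for the whole second after the job is handed in: Every sleeve is nested in the cup wide end up: within 6 mm of its axis, under 0.08 rad off upright, foot 45 mm below to 42 mm above its mouth; the cup is under 4 mm down. Left-hand brackets lie in the blue bin, right-hand in the red: origin inside the walls, under 60 mm above the floor. All at rest (horizontal distance between each of sleeve1, sleeve2, sleeve3, sleeve4 and cup_mouth below 0.006 m and angle between each of sleeve1, sleeve2, sleeve3, sleeve4's own z axis and vertical below 0.08 rad and z of sleeve1 in the frame of cup_mouth between -0.045 and 0.042 m and linear speed of each of sleeve1, sleeve2, sleeve3, sleeve4, left1, right1, left2, right2, left3 below 0.02 m/s and z of sleeve2 in the frame of cup_mouth between -0.045 and 0.042 m and z of sleeve3 in the frame of cup_mouth between -0.045 and 0.042 m and z of sleeve4 in the frame of cup_mouth between -0.045 and 0.042 m and x of left1 in the frame of blue_bin_in between -0.075 and 0.075 m and y of left1 in the frame of blue_bin_in between -0.07 and 0.07 m and z of left1 in the frame of blue_bin_in between -0.01 and 0.06 m and x of right1 in the frame of red_bin_in between -0.075 and 0.075 m and y of right1 in the frame of red_bin_in between -0.07 and 0.07 m and z of right1 in the frame of red_bin_in between -0.01 and 0.06 m and x of left2 in the frame of blue_bin_in between -0.075 and 0.075 m and y of left2 in the frame of blue_bin_in between -0.07 and 0.07 m and z of left2 in the frame of blue_bin_in between -0.01 and 0.06 m and x of right2 in the frame of red_bin_in between -0.075 and 0.075 m and y of right2 in the frame of red_bin_in between -0.07 and 0.07 m and z of right2 in the frame of red_bin_in between -0.01 and 0.06 m and x of left3 in the frame of blue_bin_in between -0.075 and 0.075 m and y of left3 in the frame of blue_bin_in between -0.07 and 0.07 m and z of left3 in the frame of blue_bin_in between -0.01 and 0.06 m and value of joint cup below 0.004 m); the robot touches nothing.
It fails at once if the stack is pressed so hard that it wedges: the cup sinks more than 5 mm (value of joint cup above 0.005 m).
It fails at once if the flange is shifted by more than 30 mm (distance of flange from where it was at the start of the episode above 0.03 m).
It fails at once if the valve is shifted by more than 30 mm (distance of valve from where it was at the start of the episode above 0.03 m).
It fails at once if the level is shifted by more than 30 mm (distance of level from where it was at the start of the episode above 0.03 m).
Of sleeve1, sleeve2, sleeve3, sleeve4 only 3 to 4 are there at a start; the rules pass over those that are not, and their reading is None.
Of left1, right1, left2, right2, left3 only 3 to 5 are there at a start; the rules pass over those that are not, and their reading is None.
At some moment in a run one of left1, right1, left2, right2, left3 may be knocked a few centimetres aside while the robot is not near it.
It also fails if it takes over 210 s, if anything falls off the work surface, if the arm or the gripper's body presses on something with over 40 N, if the wrist force passes 120 N, or if a joint passes its speed limit or range.

## Working session

There is one attempt and no reset: what is moved stays moved. The work goes in short steps, each a Python script; the robot and the scene stay as the last script left them, time stands still between calls to the robot, and variables do not carry over. Pictures are saved under pics/ and viewed, and the job is handed in when it is done.

```bash
ls; mkdir -p pics; python3 - <<'E'
from bench import bot, solve_ik, imaging
import cv2
for n in("side","top"):
    im=imaging.capture(n); cv2.imwrite(f"pics/{n}0.png",cv2.resize(im,(800,600),interpolation=cv2.INTER_CUBIC)); cv2.imwrite(f"pics/{n}0raw.png",im)
    print(imaging.camera_model(n))
print(bot.get_state())
E
```

```text
pics
{'K': array([[450.46133853,   0.        , 262.98330407],
       [  0.        , 450.46133853, 193.24367646],
       [  0.        ,   0.        ,   1.        ]]), 'position': array([ 340.45175339, -825.83126323,  609.43946136]), 'rotation': array([ 1.02920015,  0.01189175, -0.22949318])}
{'K': array([[362.55714045,   0.        , 254.73184976],
       [  0.        , 362.55714045, 191.68168576],
       [  0.        ,   0.        ,   1.        ]]), 'position': array([475.98065887,   2.16516439, 950.64883933]), 'rotation': array([ 0.05865803, -0.02164173, -1.58402024])}
{'t': 0.1, 'qpos': array([ 1.06075435e+00,  3.26870742e-01, -1.93446044e-01,  1.05200695e+00,
       -3.06820510e-05,  1.43657996e+00]), 'joint_velocities': array([-1.11821248e-04, -1.62417110e-03,  3.27902919e-03, -1.70059064e-03,
        8.93174210e-04, -8.96649904e-05]), 'effort': array([ 7.42269531e-04, -4.44237757e+01,  2.63038141e+01,  7.89991143e-03,
       -1.49703424e-04, -5.51220509e-06]), 'tcp_pos': array([201.6304853 , 511.16623053, 230.59397014]), 'orientation': array([-3.14007488e+00, -1.73981943e-04,  2.76576693e+00]), 'contact_force': array([-0.36778486,  0.07518083,  0.47754951]), 'wrist_torque': array([-0.00132958,  0.01899232,  0.00258176]), 'opening': 1.0022772698834252}
```

View pics/top0.png

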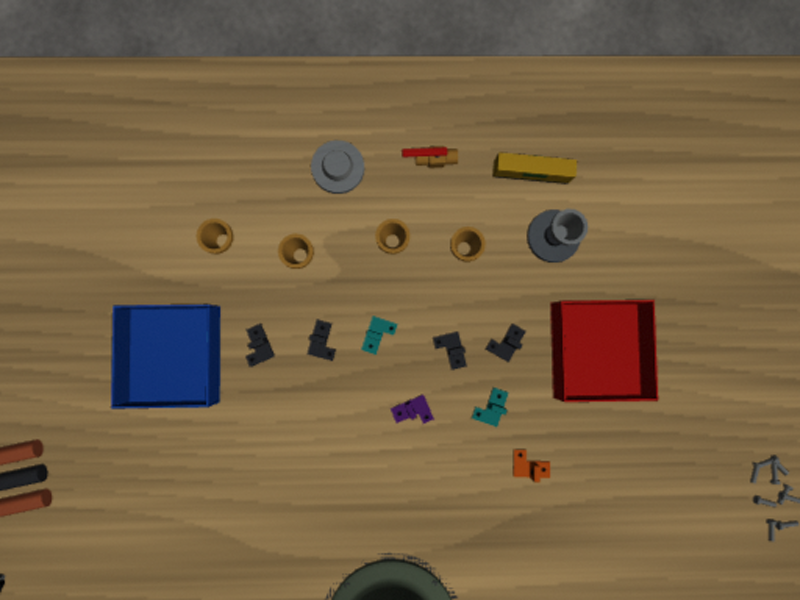

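View pics/side0.png

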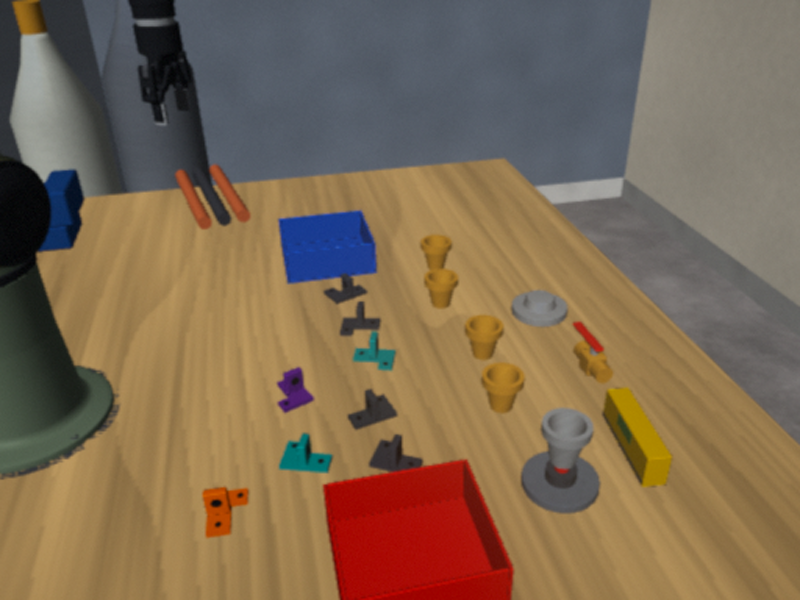

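```bash
cat > h.py <<'E'
from bench import bot, solve_ik, imaging
import numpy as np, cv2
from scipy.spatial.transform import Rotation as Ro
def cam(n):
    m=imaging.camera_model(n); return m['K'],np.array(m['position']),Ro.from_euler('xyz',m['rotation']).as_matrix()
def proj(n,P):
    K,c,R=cam(n); q=(np.atleast_2d(P)-c)@R; q=q*[1,-1,-1]; p=q@K.T; return p[:,:2]/p[:,2:]
def unproj(n,uv,z):
    K,c,R=cam(n); uv=np.atleast_2d(uv); d=np.c_[uv,np.ones(len(uv))]@np.linalg.inv(K).T
    d=(d*[1,-1,-1])@R.T; return c+d*((z-c[2])/d[:,2])[:,None]
def crop(im,x0,y0,x1,y1,s,name):
    c=cv2.resize(im[y0:y1,x0:x1],None,fx=s,fy=s,interpolation=cv2.INTER_CUBIC)
    for x in range((x0+9)//10*10,x1,10): cv2.line(c,((x-x0)*s,0),((x-x0)*s,6 if x%50 else 16),(255,255,255),1); cv2.putText(c,str(x),((x-x0)*s+2,16),0,.35,(255,255,255),1)
    for y in range((y0+9)//10*10,y1,10): cv2.line(c,(0,(y-y0)*s),(6,(y-y0)*s),(255,255,255),1); cv2.putText(c,str(y),(8,(y-y0)*s+4),0,.35,(255,255,255),1)
    cv2.imwrite(name,c)
E
python3 - <<'E'
from h import *
im=cv2.imread('pics/top0raw.png'); si=cv2.imread('pics/side0raw.png')
print(proj('top',[0,0,0]),proj('side',[201.6,511.2,230.6]))
im=cv2.convertScaleAbs(im,alpha=1.8)
crop(im,150,195,350,255,4,'pics/brk.png'); crop(im,115,125,385,175,3 if 0 else 2,'pics/x.png')
crop(im,120,130,320,175,4,'pics/slv.png'); crop(im,320,120,390,175,8,'pics/cup.png')
E
```

```text
[[249.96311416 400.62558077]] [[110.7366904   79.16595527]]
```

View pics/brk.png

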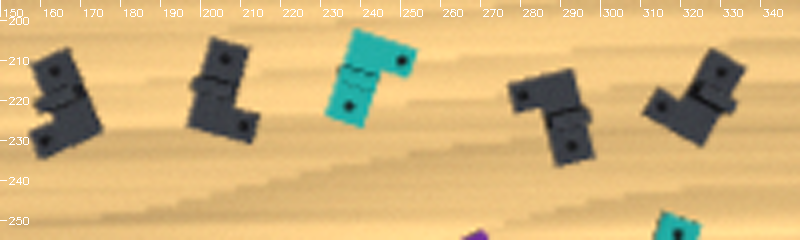

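View pics/slv.png

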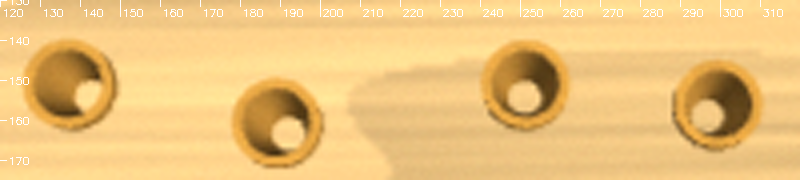

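View pics/cup.png

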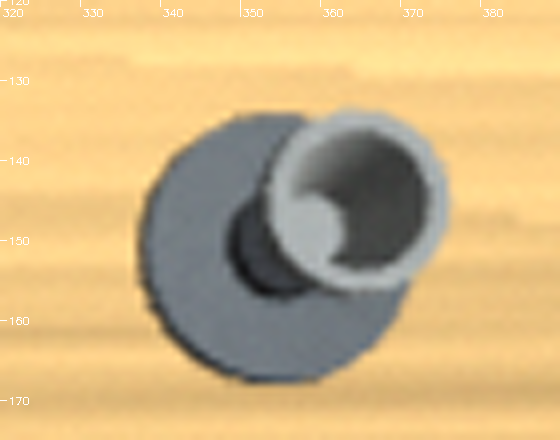

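```bash
cat >> h.py <<'E'
from scipy.optimize import minimize
S=4
def cone(x,y,segs,cx=None):
    a=np.linspace(0,2*np.pi,24,endpoint=False); out=[]
    for (r0,z0,r1,z1) in segs:
        out.append(np.vstack([np.c_[x+r*np.cos(a),y+r*np.sin(a),np.full(24,z)] for r,z in((r0,z0),(r1,z1))]))
    return out
SL=[(15,0,23,40),(28,40,28,52)]
def sleeve_parts(p,z=0): return cone(p[0],p[1],[(a,b+z,c,d+z) for a,b,c,d in SL])
def box(x0,x1,y0,y1,z0,z1): return np.array([[x,y,z] for x in(x0,x1) for y in(y0,y1) for z in(z0,z1)],float)
def bracket_parts(p,h):
    x,y,t=p; R=np.array([[np.cos(t),-np.sin(t),0],[np.sin(t),np.cos(t),0],[0,0,1]])
    bs=[box(-30,30,-13,13,0,6),box(-5,5,-13,13,6,38),box(10,30,*( (13,31) if h>0 else (-31,-13)),0,6)]
    return [b@R.T+[x,y,0] for b in bs]
def render(n,parts,shape,off):
    m=np.zeros(shape,np.uint8)
    for P in parts:
        uv=(proj(n,P)-off+0.5)*S-0.5
        hl=cv2.convexHull(uv.astype(np.float32))
        cv2.fillConvexPoly(m,np.round(hl*16).astype(np.int32),255,shift=4)
    return m
def fit(n,im,maskf,partf,p0,pad=28,scale=(3,3,.15)):
    uv=proj(n,[p0[0],p0[1],20])[0].astype(int); off=np.maximum(uv-pad,0)
    c=im[off[1]:uv[1]+pad,off[0]:uv[0]+pad]
    c=cv2.resize(c,None,fx=S,fy=S,interpolation=cv2.INTER_CUBIC); m=maskf(c)
    k,l,st,ce=cv2.connectedComponentsWithStats(m)
    # keep component overlapping the initial guess most
    r0=render(n,partf(p0),m.shape,off); cnt=np.bincount(l[r0>0],minlength=k); cnt[0]=0; m=(l==cnt.argmax()).astype(np.uint8)
    cs,_=cv2.findContours(m,cv2.RETR_EXTERNAL,cv2.CHAIN_APPROX_NONE); cv2.drawContours(m,cs,-1,255,-1)
    f=lambda p: np.mean(cv2.GaussianBlur(cv2.absdiff(m,render(n,partf(p),m.shape,off)),(1,1),0))/np.mean(m)
    p0=np.array(p0,float); sx=np.vstack([p0]+[p0+np.eye(len(p0))[i]*scale[i] for i in range(len(p0))])
    b=minimize(f,p0,method='Nelder-Mead',options=dict(initial_simplex=sx,xatol=.02,fatol=1e-5))
    return b.x,b.fun,m
def mdark(c):
    h=cv2.cvtColor(c,cv2.COLOR_BGR2HSV); return ((h[...,2]<75)&(h[...,1]<110)).astype(np.uint8)
def mbrass(c):
    h=cv2.cvtColor(c,cv2.COLOR_BGR2HSV); return ((h[...,1]>165)).astype(np.uint8)
def fit_bracket(n,im,uv,h=None,ths=None):
    p=unproj(n,uv,8)[0]; best=None
    for hh in ((1,-1) if h is None else (h,)):
        for t in (np.arange(8)*np.pi/4 if ths is None else ths):
            r=fit(n,im,mdark,lambda q:bracket_parts(q,hh),[p[0],p[1],t],scale=(5,5,.4))
            if best is None or r[1]<best[1]-1e-9: best=(r[0],r[1],hh)
            if hh==1: bl=min(r[1],locals().get('bl',9))
            else: br=min(r[1],locals().get('br',9))
    return best,locals().get('bl'),locals().get('br')
E
python3 - <<'E'
from h import *
im=cv2.imread('pics/top0raw.png'); si=cv2.imread('pics/side0raw.png')
for uv in [(137,151),(189,160.5),(251,151),(299,156)]:
    p=unproj('top',uv,45)[0][:2]
    r=fit('top',im,mbrass,sleeve_parts,p); r2=fit('side',si,mbrass,sleeve_parts,p)
    print('sleeve',r[0].round(1),round(r[1],3),'side',r2[0].round(1),round(r2[1],3))
    
for uv in [(164,219),(205,217),(289,220),(326,218)]:
    b,bl,br=fit_bracket('top',im,uv); print('br',b[0].round(3),b[2],'L',round(bl,3),'R',round(br,3))
print('cup',unproj('top',(364.7,144.9),92), 'stand',unproj('top',(353.5,150.6),12))
for uv in [(106,228),(386,224)]: print(unproj('top',uv,4))
E
```

```text
sleeve [635.4 273.9] 0.128 side [635.7 272.4] 0.554
sleeve [608.8 144.9] 0.13 side [610.6 149.3] 0.348
sleeve [631.7 -10.1] 0.126 side [633.3  -8.3] 0.087
sleeve [ 619.1 -130.3] 0.127 side [ 619.2 -129.1] 0.076Traceback (most recent call last):
  File "<stdin>", line 9, in <module>
  File "h.py", line 57, in fit_bracket
    r=fit(n,im,mdark,lambda q:bracket_parts(q,hh),[p[0],p[1],t],scale=(5,5,.4))
  File "h.py", line 47, in fit
    b=minimize(f,p0,method='Nelder-Mead',options=dict(initial_simplex=sx,xatol=.02,fatol=1e-5))
    res = _minimize_neldermead(fun, x0, args, callback, bounds=bounds,
                               **options)
    fsim[k] = func(sim[k])
              ~~~~^^^^^^^^
    fx = function(np.copy(x), *(wrapper_args + args))
  File "h.py", line 45, in <lambda>
    f=lambda p: np.mean(cv2.GaussianBlur(cv2.absdiff(m,render(n,partf(p),m.shape,off)),(1,1),0))/np.mean(m)
                                                       ~~~~~~^^^^^^^^^^^^^^^^^^^^^^^^
  File "h.py", line 33, in render
    uv=(proj(n,P)-off+0.5)*S-0.5
        ~~~~^^^^^
  File "h.py", line 7, in proj
    K,c,R=cam(n); q=(np.atleast_2d(P)-c)@R; q=q*[1,-1,-1]; p=q@K.T; return p[:,:2]/p[:,2:]
          ~~~^^^
  File "h.py", line 5, in cam
    m=imaging.camera_model(n); return m['K'],np.array(m['position']),Ro.from_euler('xyz',m['rotation']).as_matrix()
ValueError: time passes only in moves, steps and waits
```

```bash
python3 - <<'E'
s=open('h.py').read()
s=s.replace("def cam(n):\n    m=imaging","_C={}\ndef cam(n):\n    if n not in _C: _C[n]=_cam(n)\n    return _C[n]\ndef _cam(n):\n    m=imaging")
open('h.py','w').write(s)
E
python3 - <<'E'
from h import *
im=cv2.imread('pics/top0raw.png'); si=cv2.imread('pics/side0raw.png')
for i,uv in enumerate([(137,151),(189,160.5),(251,151),(299,156)]):
    p=unproj('top',uv,45)[0][:2]
    r=fit('top',im,mbrass,sleeve_parts,p); r2=fit('side',si,mbrass,sleeve_parts,p)
    print('sleeve',r[0].round(1),round(r[1],3),'side',r2[0].round(1),round(r2[1],3))
    if i==0:cv2.imwrite('pics/m.png',np.hstack([r[2]*1,r2[2]]))
for uv in [(164,219),(205,217),(289,220),(326,218)]:
    b,bl,br=fit_bracket('top',im,uv); print('br',b[0].round(3),b[2],'L',round(bl,3),'R',round(br,3))
print('cup',unproj('top',(364.7,144.9),92), 'stand',unproj('top',(353.5,150.6),12))
for uv in [(106,228),(386,224)]: print(unproj('top',uv,4))
print(bot.get_state()['t'])
E
```

```text
sleeve [635.4 273.9] 0.128 side [635.7 272.4] 0.554
sleeve [608.8 144.9] 0.13 side [610.6 149.3] 0.348
sleeve [631.7 -10.1] 0.126 side [633.3  -8.3] 0.087
sleeve [ 619.1 -130.3] 0.127 side [ 619.2 -129.1] 0.076
br [462.798 211.272   3.553] -1 L 0.368 R 0.078
br [468.984 113.672   2.861] 1 L 0.084 R 0.355
br [ 4.45923e+02 -1.11525e+02  2.31000e-01] 1 L 0.075 R 0.355
br [ 457.617 -204.595    2.608] -1 L 0.333 R 0.063
cup [[ 635.79069144 -283.31592769   92.        ]] stand [[ 635.83998366 -279.81861657   12.        ]]
[[442.11097478 365.68209939   4.        ]]
[[ 442.28393538 -362.30913575    4.        ]]
0.1
```

View pics/m.png

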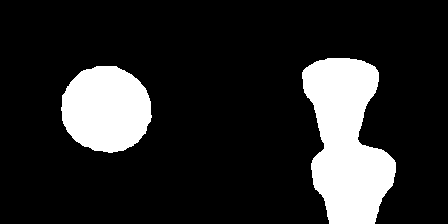

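```bash
python3 - <<'E'
from h import *
im=cv2.imread('pics/top0raw.png'); si=cv2.imread('pics/side0raw.png')
def gray(c):
    h=cv2.cvtColor(c,cv2.COLOR_BGR2HSV); return ((h[...,1]<75)).astype(np.uint8)
parts=lambda p: cone(p[0],p[1],[(45,0,45,12),(15,40,23,80),(28,80,28,92),(15,0,15,45)])
for n,i in(('top',im),('side',si)):
    r=fit(n,i,gray,parts,[636,-281],pad=45); print(n,r[0],r[1]); cv2.imwrite(f'pics/mc_{n}.png',r[2])
    uv=proj(n,[636,-281,20])[0].astype(int)-45
    rr=render(n,parts(r[0]),r[2].shape,np.maximum(uv,0)); cv2.imwrite(f'pics/mc_{n}.png',np.dstack([r[2],rr,rr*0]))
# cup only bright in top
def bright(c):
    h=cv2.cvtColor(c,cv2.COLOR_BGR2HSV); return ((h[...,1]<75)&(h[...,2]>95)).astype(np.uint8)
r=fit('top',im,bright,lambda p:cone(p[0],p[1],[(28,80,28,92)]),[636,-281],pad=45);print(r[0],r[1]); cv2.imwrite('pics/mb.png',r[2])
h=cv2.cvtColor(im,cv2.COLOR_BGR2HSV); print(h[145,355:378],h[160,350])
E
```

```text
top [ 636.77243042 -283.61676025] 0.03628323944515113
side [ 638.59203181 -281.44723578] 0.04465795335605593
[ 638.1928196 -285.1761694] 0.18986933376351023
[[ 90  10 100]
 [ 90   8  98]
 [ 90   8  97]
 [ 90   8  97]
 [ 90  10  98]
 [ 90   8  94]
 [ 75   7  70]
 [ 60   6  41]
 [ 60   8  33]
 [ 45  14  36]
 [ 30   7  35]
 [ 60   7  37]
 [ 45  13  38]
 [ 30   7  37]
 [ 60   7  36]
 [ 60   7  38]
 [ 60   7  39]
 [ 60   7  38]
 [ 75   8  64]
 [ 90   6  91]
 [ 90  10  98]
 [ 19  77 122]
 [ 19 111 140]] [103  32  72]
```

View pics/mc_top.png

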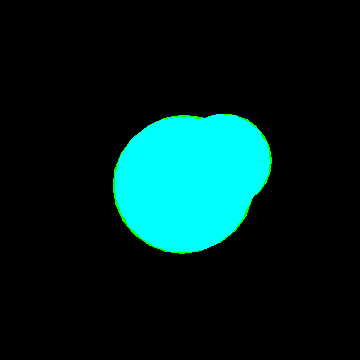

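View pics/mc_side.png

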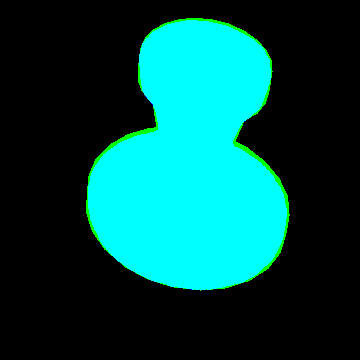

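View pics/mb.png

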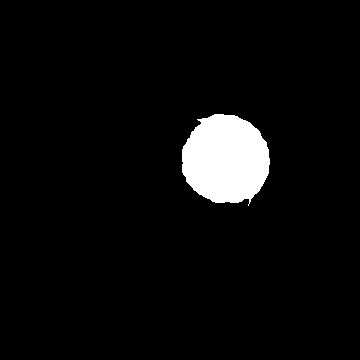

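```bash
python3 - <<'E'
from h import *
im=cv2.imread('pics/top0raw.png'); si=cv2.imread('pics/side0raw.png')
print(unproj('top',[(106.2,228.4),(386.9,224.3)],60))
def mblue(c):
    h=cv2.cvtColor(c,cv2.COLOR_BGR2HSV); return ((abs(h[...,0].astype(int)-115)<12)&(h[...,1]>150)).astype(np.uint8)
def mred(c):
    h=cv2.cvtColor(c,cv2.COLOR_BGR2HSV); return (((h[...,0]>174)|(h[...,0]<5))&(h[...,1]>150)).astype(np.uint8)
pf=lambda p:[box(p[0]-80,p[0]+80,p[1]-75,p[1]+75,0,60)]
print(fit('top',im,mblue,pf,[440,345],pad=55)[:2],fit('top',im,mred,pf,[440,-345],pad=55)[:2])
print(fit('side',si,mblue,pf,[440,345],pad=55)[:2])
for p in ([637,-283,200],[620,-130,200],[635,274,200],[442,345,150],[463,211,22],[637,-283,95],[637,-283,150]):
  for y in (0,1.57,-1.57,3.14): 
    q=solve_ik(p,[np.pi,0,y]); print(p,y,None if q is None else np.round(q,2))
E
```

```text
[[ 443.14138844  343.68672088   60.        ]
 [ 443.50874054 -342.96159474   60.        ]]
(array([446.93131518, 351.37572885]), np.float64(0.04144019825959616)) (array([ 445.00463867, -349.22131348]), np.float64(0.0376523355661129))
(array([447.48461914, 359.3972168 ]), np.float64(0.07517472742521666))
[637, -283, 200] 0 [-0.52  0.63  0.21  1.15  0.    2.62]
[637, -283, 200] 1.57 [-0.52  0.63  0.21  1.15  0.    1.05]
[637, -283, 200] -1.57 [-0.52  0.63  0.21  1.15  0.   -2.1 ]
[637, -283, 200] 3.14 [-0.52  0.63  0.21  1.15  0.   -0.52]
[620, -130, 200] 0 [-0.32  0.5  -0.    1.06  0.    2.82]
[620, -130, 200] 1.57 [-0.32  0.5  -0.    1.06  0.    1.25]
[620, -130, 200] -1.57 [-0.32  0.5  -0.    1.06  0.   -1.89]
[620, -130, 200] 3.14 [-0.32  0.5  -0.    1.06  0.   -0.32]
[635, 274, 200] 0 [ 0.3   0.61  0.19  1.14  0.   -2.84]
[635, 274, 200] 1.57 [0.3  0.61 0.19 1.14 0.   1.87]
[635, 274, 200] -1.57 [ 0.3   0.61  0.19  1.14  0.   -1.27]
[635, 274, 200] 3.14 [0.3  0.61 0.19 1.14 0.   0.3 ]
[442, 345, 150] 0 [ 0.53  0.41 -0.29  0.87  0.   -2.61]
[442, 345, 150] 1.57 [ 0.53  0.41 -0.29  0.87  0.    2.1 ]
[442, 345, 150] -1.57 [ 0.53  0.41 -0.29  0.87  0.   -1.04]
[442, 345, 150] 3.14 [ 0.53  0.41 -0.29  0.87  0.    0.53]
[463, 211, 22] 0 [ 0.28  0.5  -0.55  0.52  0.   -2.86]
[463, 211, 22] 1.57 [ 0.28  0.5  -0.55  0.52  0.    1.85]
[463, 211, 22] -1.57 [ 0.28  0.5  -0.55  0.52  0.   -1.29]
[463, 211, 22] 3.14 [ 0.28  0.5  -0.55  0.52  0.    0.28]
[637, -283, 95] 0 [-0.52  0.7   0.07  0.94  0.    2.62]
[637, -283, 95] 1.57 [-0.52  0.7   0.07  0.94  0.    1.05]
[637, -283, 95] -1.57 [-0.52  0.7   0.07  0.94  0.   -2.1 ]
[637, -283, 95] 3.14 [-0.52  0.7   0.07  0.94  0.   -0.52]
[637, -283, 150] 0 [-0.52  0.66  0.13  1.05  0.    2.62]
[637, -283, 150] 1.57 [-0.52  0.66  0.13  1.05  0.    1.05]
[637, -283, 150] -1.57 [-0.52  0.66  0.13  1.05  0.   -2.1 ]
[637, -283, 150] 3.14 [-0.52  0.66  0.13  1.05  0.   -0.52]
```

```bash
cat >> h.py <<'E'
PI=np.pi
DN=[PI,0,PI]
def shot(tag,n='side'):
    im=imaging.capture(n); cv2.imwrite(f'pics/{tag}.png',im); return im
def st(): 
    s=bot.get_state(); return round(s['t'],1),s['tcp_pos'].round(1),s['contact_force'].round(1),round(s['opening'],3)
E
python3 - <<'E'
from h import *
bot.move_ptp([619.2,-129.7,150],DN); print(st())
bot.movel([619.2,-129.7,36],max_speed=150); print(st())
im=shot('g1','side'); crop(im,260,190,380,280,6,'pics/g1c.png')
bot.grip(0.0,effort=30); print(st())
im=shot('g2','side'); crop(im,260,190,380,280,6,'pics/g2c.png')
E
```

```text
(2.8, array([ 619.3, -128.8,  150.1]), array([ 0.5, -0.5,  0.4]), 0.999)
(3.7, array([ 620. , -129.8,   36.9]), array([ 0.6, -0.4,  0.6]), 1.0)
(4.2, array([ 620. , -130. ,   37.3]), array([-0.2,  0.2,  5.4]), 0.638)
```

View pics/g1c.png

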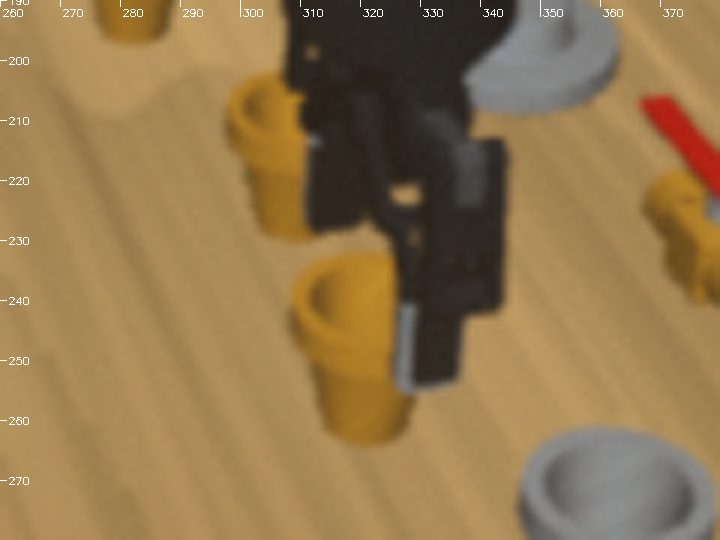

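View pics/g2c.png

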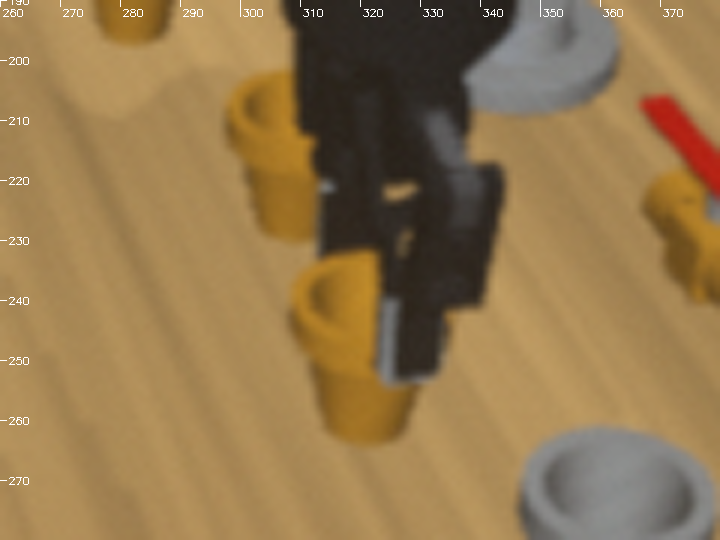

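```bash
python3 - <<'E'
from h import *
for z in (36,40,44,48): print(z,proj('side',[[609,-158,z],[631,-158,z]]).round(1).tolist())
s=bot.get_state(); print(s['contact_force'])
bot.movel([620,-130,60],max_speed=100); bot.dwell(.3); print(st())
bot.movel([620,-130,160],max_speed=200)
im=shot('g3','side'); crop(im,260,130,400,250,5,'pics/g3c.png'); print(st())
E
```

```text
36 [[321.0, 254.7], [331.3, 253.1]]
40 [[321.1, 253.2], [331.4, 251.5]]
44 [[321.2, 251.6], [331.6, 249.9]]
48 [[321.3, 250.0], [331.7, 248.4]]
[-0.62469684  0.61547945  5.05871299]
(4.9, array([ 619.6, -129.8,   59.4]), array([-0.4,  0.3, -1. ]), 0.639)
(5.6, array([ 618.9, -129.7,  158.3]), array([-0.9,  1.1, -1.2]), 0.642)
```

View pics/g3c.png

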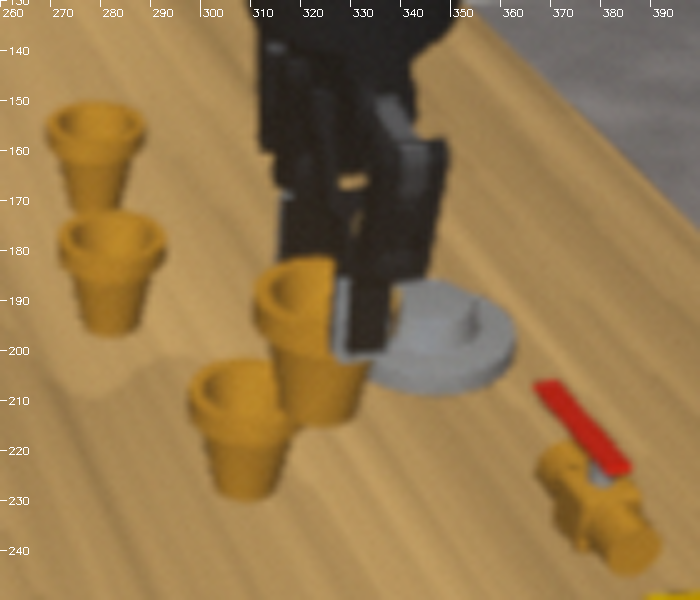

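```bash
python3 - <<'E'
from h import *
im=cv2.imread('pics/g3.png'); t=[618.9,-129.7,158.3]
r=fit('side',im,mbrass,lambda p:sleeve_parts([p[0],t[1]],p[1]),[620,121.]); print(r[:2]); cv2.imwrite('pics/m3.png',r[2])
C=[637.7,-282.5]
bot.move_ptp([*C,165],DN); print(st())
im=shot('p1','side'); crop(im,300,160,420,280,5,'pics/p1c.png')
im=shot('p1t','top'); crop(im,320,100,420,200,6,'pics/p1tc.png')
E
```

```text
(array([620.0490036 , 121.77525711]), np.float64(0.8005309734513274))
(6.3, array([ 636.7, -282.7,  163.1]), array([ 0.1,  0.3, -1. ]), 0.636)
```

View pics/p1c.png

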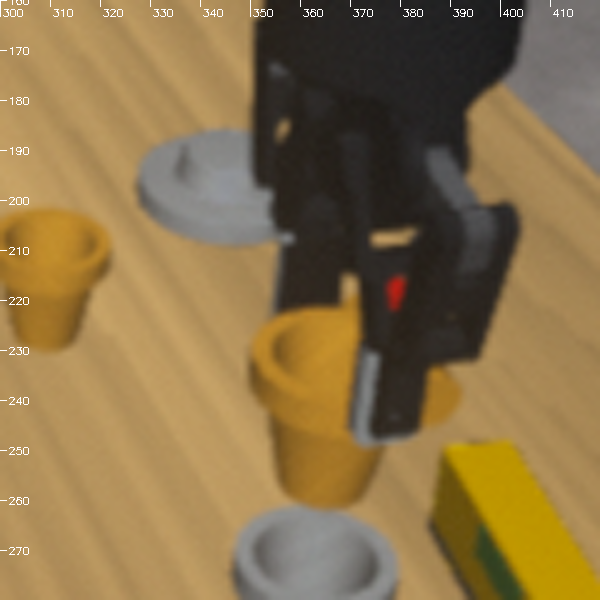

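View pics/p1tc.png

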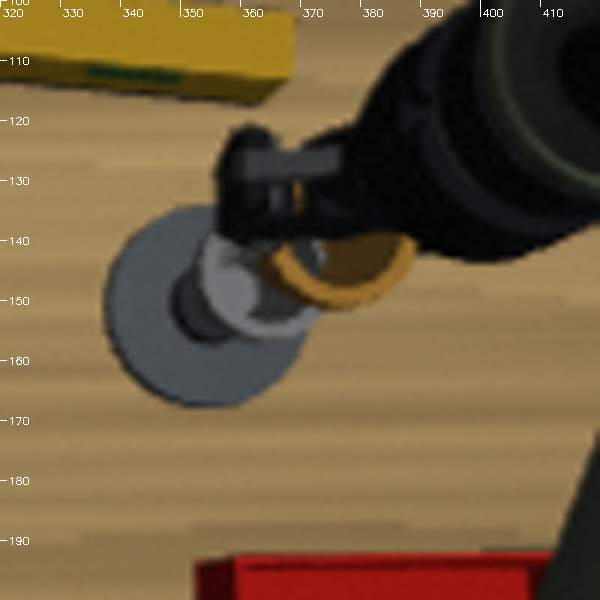

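```bash
cat >> h.py <<'E'
def overlay(n,im,parts,x0,y0,x1,y1,s,name):
    c=cv2.resize(im[y0:y1,x0:x1],None,fx=s,fy=s,interpolation=cv2.INTER_CUBIC)
    for P in parts:
        uv=(proj(n,P)-[x0,y0]+.5)*s-.5
        if len(P)==48:
            for k in (uv[:24],uv[24:]): cv2.polylines(c,[np.round(k).astype(np.int32)],True,(0,255,0),1)
        else: cv2.polylines(c,[cv2.convexHull(np.round(uv).astype(np.int32))],True,(0,255,0),1)
    cv2.imwrite(name,c)
CUPP=lambda p:cone(p[0],p[1],[(15,40,23,80),(28,80,28,92),(45,0,45,12)])
E
python3 - <<'E'
from h import *
t=[636.7,-282.7,163.1]
for n,f,b in(('side','p1',(330,190,420,290)),('top','p1t',(330,110,400,180))):
    overlay(n,cv2.imread(f'pics/{f}.png'),sleeve_parts(t,t[2]-37)+CUPP((637.7,-282.5)),*b,6 if n=='side' else 8,f'pics/o_{f}.png')
E
```

```text
(no output)
```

View pics/o_p1.png

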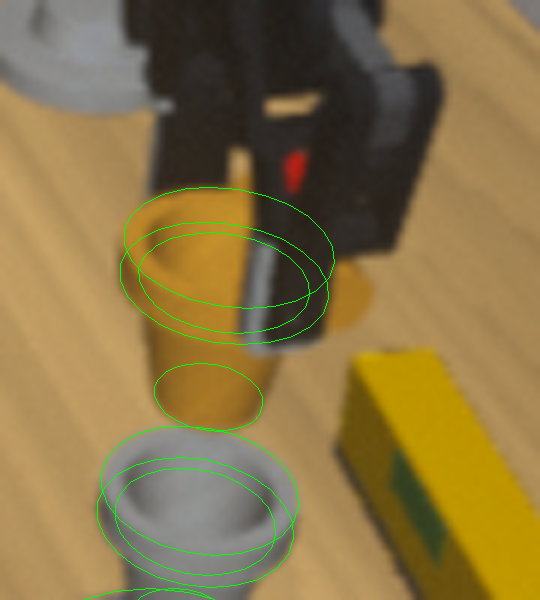

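View pics/o_p1t.png

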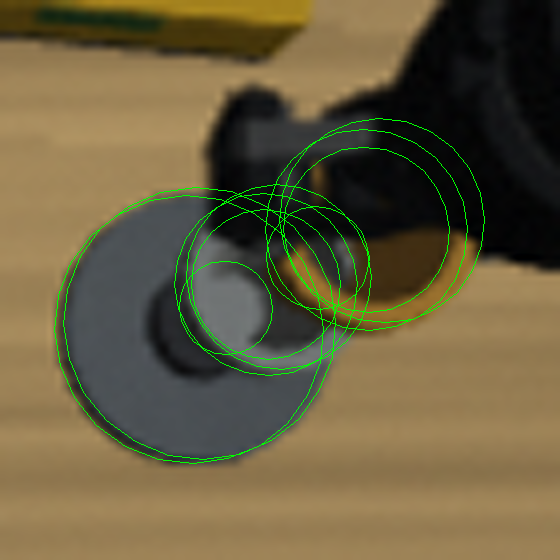

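```bash
cat >> h.py <<'E'
def lower(C,z0,z1,base,step=3,lim=2.0):
    C=np.array(C,float); z=z0
    while z>z1-.01:
        hit=bot.movel([*C,z],max_speed=60,threshold=6)
        bot.dwell(.1)
        s=bot.get_state(); f=s['contact_force']-base
        print('z',z,s['tcp_pos'].round(1),f.round(1),hit)
        if f[2]>5: print('vertical stop'); break
        h=np.hypot(*f[:2])
        if h>lim: C+=f[:2]/h*min(2.5,h*.4); print('shift',C.round(1)); bot.movel([*C,z],max_speed=60); continue
        z-=step
    return C
E
python3 - <<'E'
from h import *
bot.dwell(.3); base=bot.get_state()['contact_force']; print(base)
C=[638.5,-282.5]
C=lower(C,122,105,base)
print(st())
im=shot('p2','side'); overlay('side',im,[],320,190,420,290,6,'pics/p2c.png')
im=shot('p2t','top'); overlay('top',im,[],330,110,400,180,8,'pics/p2tc.png')
E
```

```text
[ 1.16086241  0.71061257 -1.35482074]
z 122 [ 638.9 -282.7  122.7] [-0.6 -0.4  0.6] False
z 119 [ 638.5 -282.5  119.1] [-1.1 -1.   1. ] False
z 116 [ 638.4 -282.5  115.9] [-0.4 -0.3  1.2] False
z 113 [ 638.5 -282.5  112.9] [-0.9 -0.9  0.2] False
z 110 [ 638.5 -282.5  109.9] [-1.4 -1.   0.6] False
z 107 [ 638.5 -282.5  106.9] [-1.  -0.8  0.7] False
(9.4, array([ 638.5, -282.5,  106.9]), array([ 0.1, -0.1, -0.6]), 0.644)
```

View pics/p2c.png

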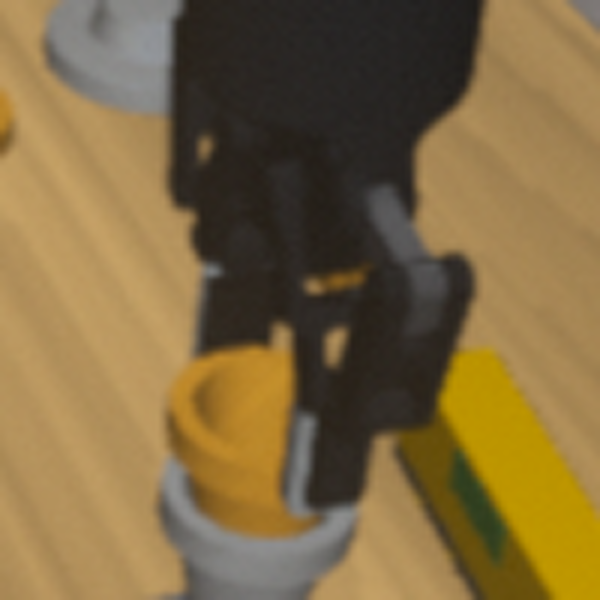

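View pics/p2tc.png

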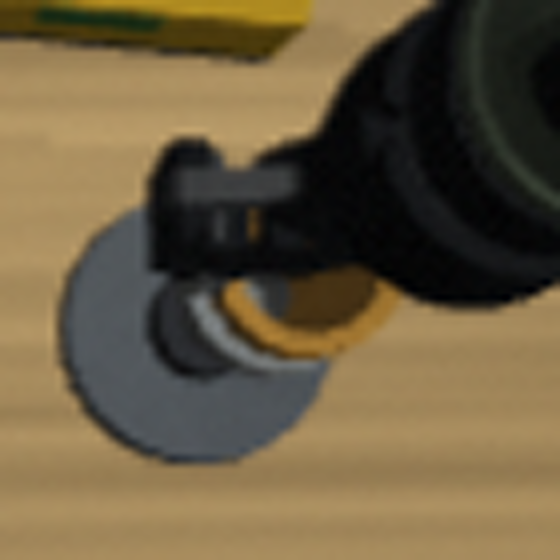

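```bash
python3 - <<'E'
from h import *
base=np.array([1.16,.71,-1.35])
C=lower([638.5,-282.5],104,100,base,step=2,lim=2.2)
print(st())
bot.grip(1.0); print(st())
bot.movel([*C,170],max_speed=200); 
im=shot('p3','side'); overlay('side',im,CUPP((637.7,-282.5))+sleeve_parts((637.7,-282.5),60),320,190,420,290,6,'pics/p3c.png'); print(st())
E
```

```text
z 104 [ 638.5 -282.5  103.9] [-1.5 -0.6  0.4] False
z 102 [ 638.5 -282.5  102. ] [-1.4  0.2  0. ] False
z 100 [ 638.5 -282.5  100. ] [-1.2 -1.5  0.3] False
(10.5, array([ 638.5, -282.5,  100. ]), array([-0. , -0.8, -1.1]), 0.642)
(11.0, array([ 638.6, -282.6,  100.1]), array([-0.1,  0.4, -0.3]), 1.005)
(11.5, array([ 638.1, -282.2,  169.2]), array([-0.1,  0.2, -0.1]), 0.998)
```

View pics/p3c.png

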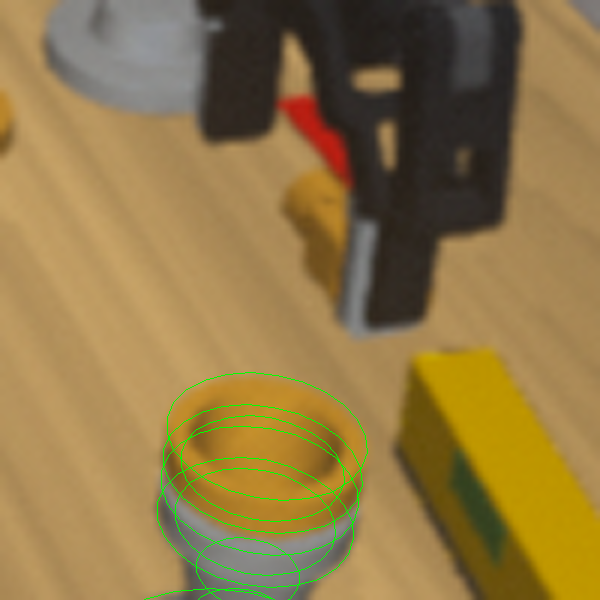

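```bash
cat >> h.py <<'E'
def do_sleeve(P,k,tag,C=(638.5,-282.5)):
    P=list(P); hi=205
    bot.move_ptp([*P,150],DN)
    bot.movel([*P,36],max_speed=180); print(st())
    bot.grip(0.0,effort=30); print('grip',st())
    bot.movel([*P,60],max_speed=100); bot.movel([*P,hi],max_speed=250)
    bot.move_ptp([*C,hi],DN); bot.dwell(.3); base=bot.get_state()['contact_force']; print('carry',st())
    zr=100+20*k
    bot.movel([*C,zr+22],max_speed=120)
    C2=lower(C,zr+12,zr,base,step=4,lim=2.5); z=bot.get_state()['tcp_pos'][2]
    im=shot(tag+'a','side')
    bot.grip(1.0); print('rel',st())
    bot.movel([*C2,max(205,z+60)],max_speed=200)
    im=shot(tag,'side'); overlay('side',im,sum([sleeve_parts((637.7,-282.5),60+20*j) for j in range(k+1)],CUPP((637.7,-282.5))),320,170,420,270,6,f'pics/{tag}c.png'); print(st())
E
python3 - <<'E'
from h import *
do_sleeve((632.5,-9.2),1,'s3')
E
```

```text
(13.4, array([633.4, -10. ,  36.9]), array([0.4, 0.4, 0.2]), 0.999)
grip (13.8, array([633.6,  -9.4,  37.6]), array([-0.3, -0.6,  6.7]), 0.633)
carry (16.2, array([ 638.9, -281.2,  205.3]), array([-0.1, -0.5, -0. ]), 0.634)
z 132 [ 638.6 -282.6  132.2] [ 0.1  0.1 -1. ] False
z 128 [ 638.5 -282.5  127.9] [ 0.3  0.6 -1.8] False
z 124 [ 638.4 -282.5  123.9] [-0.4 -0.2 -0.9] False
z 120 [ 638.5 -282.5  119.9] [ 0.8  0.4 -1.3] False
rel (18.9, array([ 638.6, -282.5,  120.1]), array([ 0.2, -0.1,  0.2]), 1.001)
(19.5, array([ 637.7, -282. ,  203.2]), array([-0.9, -0.2, -0.8]), 1.003)
```

View pics/s3c.png

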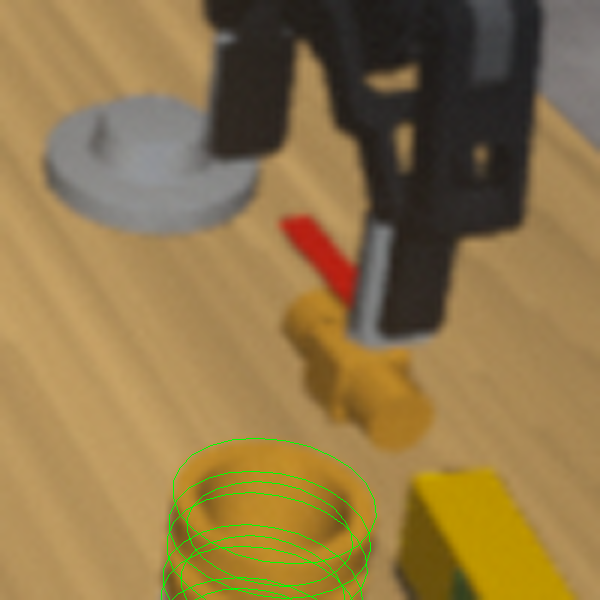

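```bash
python3 - <<'E'
from h import *
do_sleeve((609.5,145.7),2,'s2')
E
```

```text
(21.9, array([610.5, 145.3,  36.8]), array([-0.3,  1. ,  0.9]), 0.999)
grip (22.2, array([610.7, 145.9,  37.8]), array([-1.4, -0.3,  5.6]), 0.639)
carry (25.3, array([ 638.8, -281.6,  205.2]), array([-0.2, -0.2, -0.6]), 0.639)
z 152 [ 638.6 -282.6  152.3] [ 0.2  0.5 -0.6] False
z 148 [ 638.4 -282.5  147.9] [-0.   0.1 -0.6] False
z 144 [ 638.5 -282.5  143.9] [ 0.3 -0.3 -0.6] False
z 140 [ 638.5 -282.5  139.9] [-0.6  0.7 -0.9] False
rel (27.7, array([ 638.6, -282.5,  140.2]), array([ 0.2,  0.1, -0.5]), 1.001)
(28.2, array([ 638.2, -282.3,  204.5]), array([-0. ,  0. , -0.9]), 1.001)
```

View pics/s2c.png

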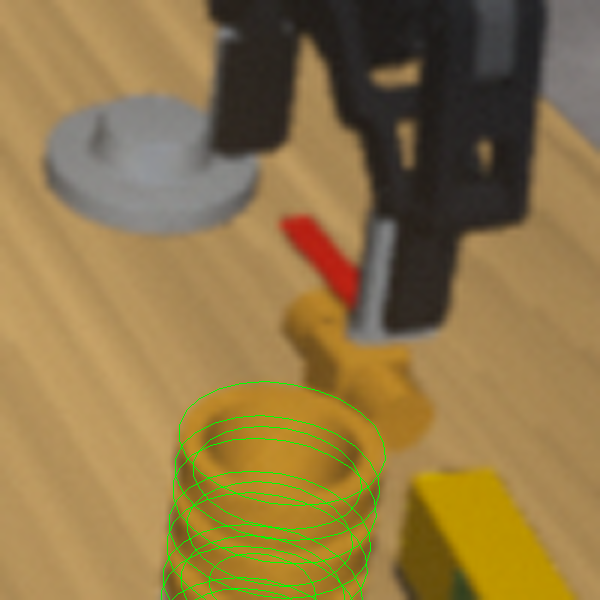

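```bash
sed -i 's/zr=100+20\*k/zr=100+20*k-(2 if k==3 else 0)/' h.py; python3 - <<'E'
from h import *
do_sleeve((636.2,274.6),3,'s1')
im=shot('t4','top'); overlay('top',im,[],150,195,350,255,4,'pics/t4c.png')
E
```

```text
(31.0, array([637.2, 274.6,  37. ]), array([0.8, 0. , 0.3]), 0.999)
grip (31.4, array([637.4, 274.9,  38.2]), array([-0.9, -0.1,  4.6]), 0.639)
carry (34.9, array([ 638.8, -281.9,  205. ]), array([-0. , -0.1, -1.2]), 0.642)
z 170 [ 638.6 -282.6  170.3] [0.3 0.2 0.6] False
z 166 [ 638.5 -282.5  166. ] [-0.5  0.9 -0.4] False
z 162 [ 638.5 -282.5  161.9] [-0.5  0.9 -0.1] False
z 158 [ 638.7 -282.6  157.9] [ 2.2 -0.4 -1.1] False
rel (37.2, array([ 638.4, -282.5,  158.1]), array([0.6, 0.2, 0.4]), 0.998)
(37.7, array([ 638.2, -282.3,  217.4]), array([-0.1,  0.6, -0.5]), 1.0)
```

View pics/s1c.png

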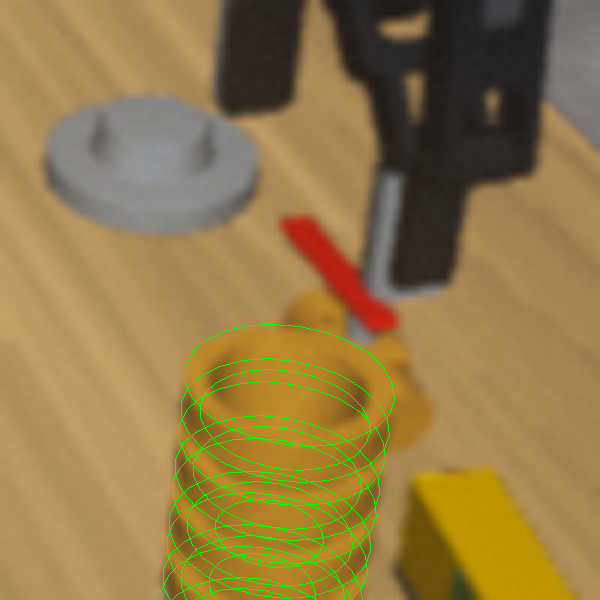

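View pics/t4.png

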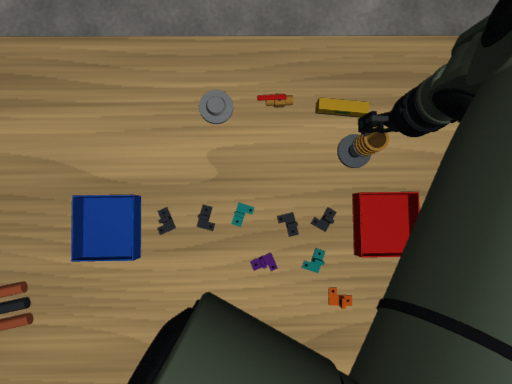

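```bash
cat >> h.py <<'E'
def do_bracket(uv,h,bin_c,slot,tag,ths=None):
    im=shot(tag+'_t0','top')
    b,bl,br=fit_bracket('top',im,uv,h=h,ths=ths); x,y,th=b[0]; print('fit',b[0].round(2),'res',round(b[1],3))
    if b[1]>.15: print('BAD FIT'); return
    x+=.8; y+=.9
    w=(th+PI/2)%PI
    if w<PI/2: w+=PI
    bot.move_ptp([x,y,130],[PI,0,w]); bot.grip(0.45)
    bot.movel([x,y,22],max_speed=150); print(st())
    bot.grip(0.0,effort=50); print('grip',st())
    bot.movel([x,y,45],max_speed=100); 
    bot.movel([x,y,130],max_speed=250); print('lift',st())
    wp=PI/2 if w<PI else 3*PI/2
    bth=(th+wp-w)%(2*PI); yaw0=np.cos(bth)>0
    # ear side sign in world y
    ear=(1 if yaw0 else -1)*h
    off=-45*ear if slot==0 else 15*ear
    T=[bin_c[0],bin_c[1]+off]; print('place yaw',round(bth,2),'T',T)
    bot.move_ptp([*T,130],[PI,0,wp])
    bot.movel([*T,32],max_speed=180,threshold=15)
    bot.grip(0.45); print('rel',st())
    bot.movel([*T,130],max_speed=250)
BLUE=(445.5,352); RED=(445,-349)
E
python3 - <<'E'
from h import *
bot.movel([500,-215,217],max_speed=250)
do_bracket((326,218),-1,RED,0,'D',ths=[2.6])
shot('Dtop','top'); im=shot('Dside','side'); print(st())
E
```

```text
fit [ 458.27 -204.74    2.61] res 0.087
(40.9, array([ 459.5, -204.2,   22.5]), array([ 0.1, -0. ,  0.5]), 0.45)
grip (41.3, array([ 459.9, -204.3,   23.1]), array([-1.2,  0.5,  6.9]), 0.1)
lift (42.1, array([ 459.1, -203.9,  129.9]), array([-0.4,  0.6, -1.9]), 0.099)
place yaw 3.14 T [445, -394]
rel (44.0, array([ 445.3, -394.4,   32.8]), array([ 0.3, -0.1, -0.1]), 0.452)
(44.7, array([ 444.3, -393.2,  129. ]), array([ 0.5,  1. , -0.3]), 0.45)
```

View pics/Dside.png

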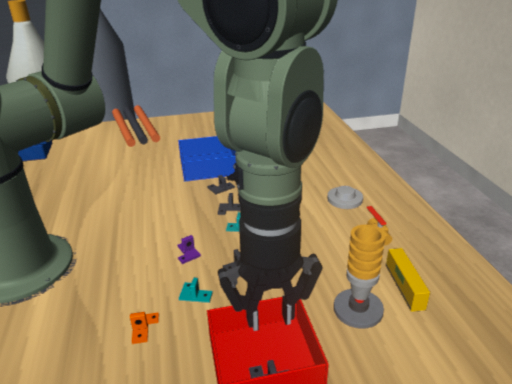

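View pics/Dtop.png

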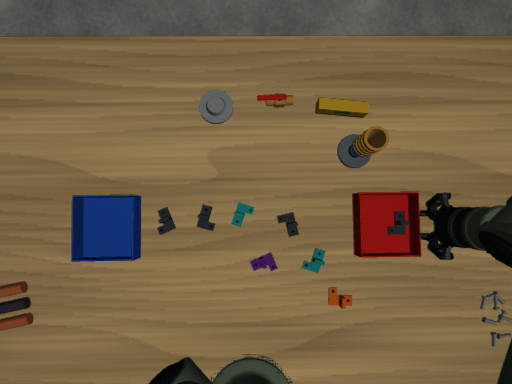

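```bash
python3 - <<'E'
from h import *
do_bracket((289,220),1,BLUE,0,'C',ths=[.23])
im=shot('Ctop','top'); print(st())
do_bracket((164,219),-1,RED,1,'A',ths=[3.55])
shot('Atop','top'); print(st())
E
```

```text
fit [ 4.4607e+02 -1.1134e+02  2.2000e-01] res 0.078
(48.6, array([ 447.4, -110.7,   22.5]), array([-1.2,  0.4,  0. ]), 0.447)
grip (49.0, array([ 447.7, -110.8,   23. ]), array([-0.8,  1.1,  6.2]), 0.1)
lift (49.9, array([ 446.9, -110.4,  129.8]), array([-1. ,  0.1, -1.6]), 0.101)
place yaw 0.0 T [445.5, 307]
rel (52.5, array([445.9, 307.3,  32.7]), array([-0.9, -0.3,  0. ]), 0.444)
(53.1, array([444.9, 306.8, 129.5]), array([ 1.4,  0.1, -0.2]), 0.446)
fit [462.54 211.47   3.54] res 0.082
(54.8, array([463.9, 212.6,  22.5]), array([ 0.1,  0.1, -0.2]), 0.447)
grip (55.2, array([464.3, 212.7,  23.1]), array([-1. , -0.1,  5.8]), 0.099)
lift (56.1, array([463.4, 212.4, 129.9]), array([ 0.2,  0.2, -1.7]), 0.102)
place yaw 3.14 T [445, -334]
rel (59.1, array([ 445.4, -334.4,   32.7]), array([-0.1,  1.2, -0.6]), 0.451)
(59.7, array([ 444.5, -333.6,  129.6]), array([-0.9,  1.2, -0.9]), 0.452)
```

View pics/Atop.png

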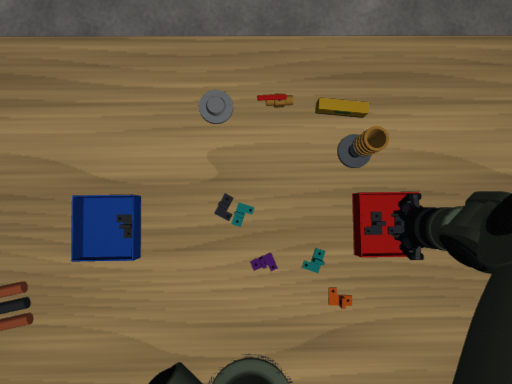

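```bash
python3 - <<'E'
from h import *
im=cv2.imread('pics/Atop.png'); crop(cv2.convertScaleAbs(im,alpha=1.8),200,180,270,240,8,'pics/Bc.png')
b,bl,br=fit_bracket('top',im,(224,206)); print(b,bl,br)
overlay('top',im,bracket_parts(b[0],b[2]),200,180,270,240,8,'pics/Bo.png')
E
```

```text
(array([497.88903725,  62.67233371,   2.62765551]), np.float64(0.08826205641492264), 1) 0.08826205641492264 0.3744313011828935
```

View pics/Bc.png

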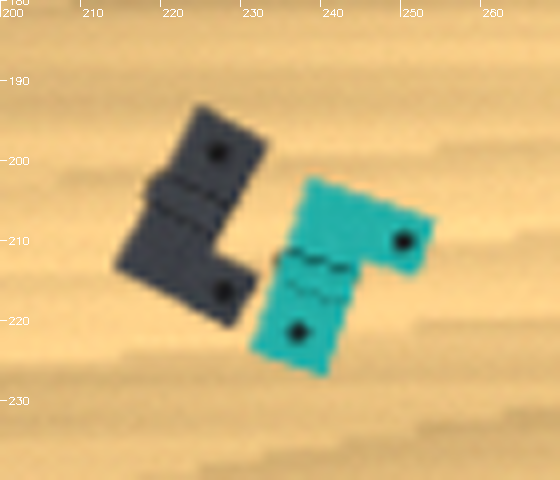

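View pics/Bo.png

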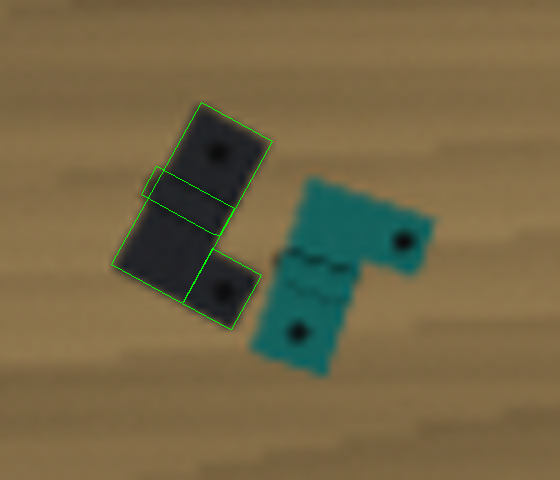

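```bash
python3 - <<'E'
from h import *
do_bracket((224,206),1,BLUE,1,'B',ths=[2.63])
bot.move_ptp([350,150,280],DN); bot.dwell(.5)
im=shot('Ft','top'); s=shot('Fs','side'); print(st())
crop(im,330,110,400,180,8,'pics/Ftc.png'); overlay('side',s,[],310,190,410,330,5,'pics/Fsc.png')
E
```

```text
fit [497.12  62.76   2.66] res 0.09
(62.5, array([498.5,  63.6,  22.5]), array([-0.5, -1. ,  0.8]), 0.45)
grip (62.9, array([498.9,  63.7,  23.1]), array([0.3, 0.5, 6.9]), 0.105)
lift (63.8, array([498. ,  63.6, 130. ]), array([ 0.1,  0.2, -1.7]), 0.101)
place yaw 3.14 T [445.5, 337]
rel (65.8, array([443.1, 335.6,  30.7]), array([ 0.6, -0.4,  0.3]), 0.452)
(68.1, array([350., 150., 280.]), array([-0.5, -0. , -0.7]), 0.443)
```

View pics/Ft.png

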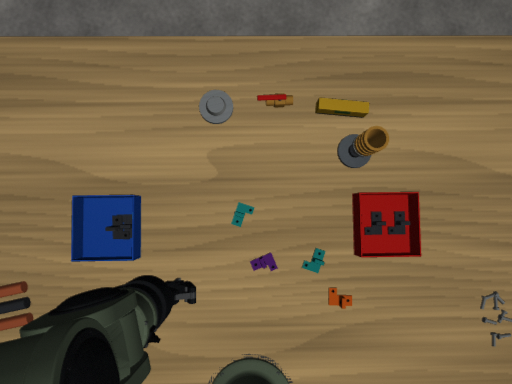

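View pics/Fs.png

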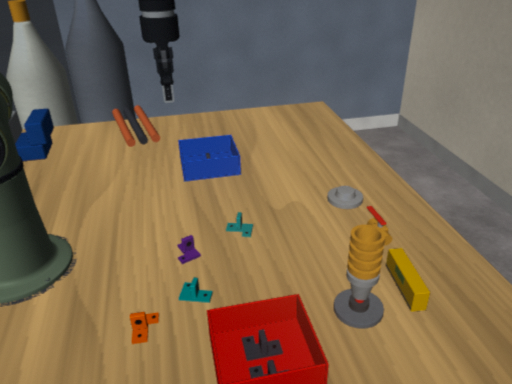

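View pics/Fsc.png

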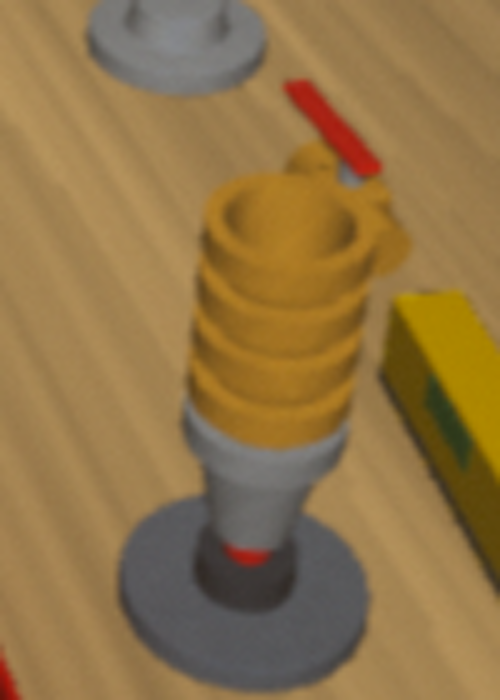

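View pics/Ftc.png

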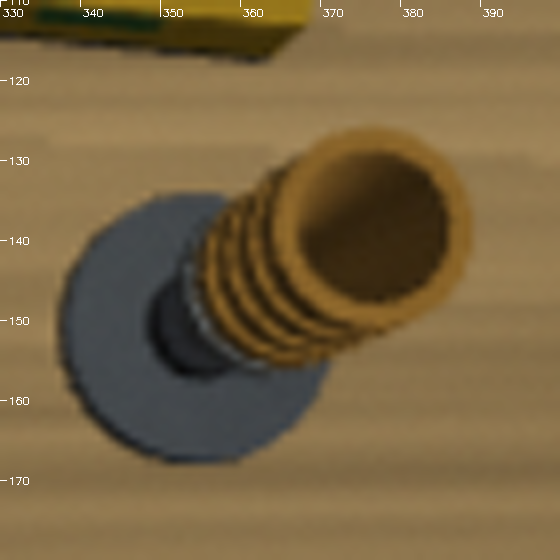

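```bash
python3 - <<'E'
from h import *
im=cv2.convertScaleAbs(cv2.imread('pics/Ft.png'),alpha=1.8); crop(im,65,190,150,265,7,'pics/bb.png')
s=cv2.convertScaleAbs(cv2.imread('pics/Fs.png'),alpha=1.6); crop(s,170,125,250,190,8,'pics/bs.png')
print(proj('top',[[445.5,307,4],[445.5,337,4]]))
E
```

```text
[[128.94084669 226.36012622]
 [117.22805377 226.5237373 ]]
```

View pics/bb.png

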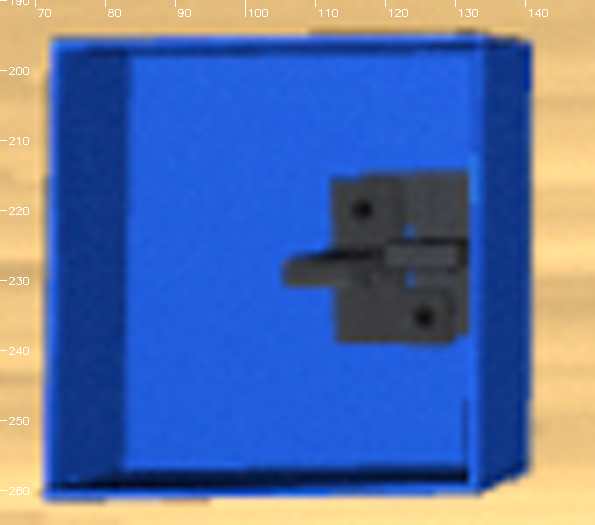

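View pics/bs.png

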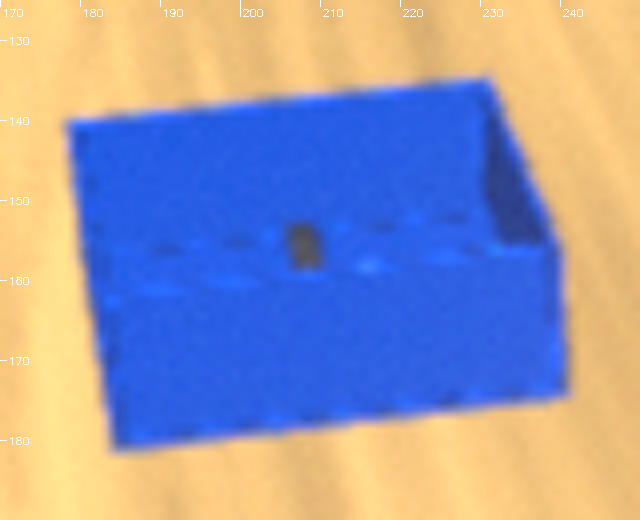

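```bash
python3 - <<'E'
from h import *
bot.dwell(1.0)
for n,f in(('top','Ft'),('side','Fs')):
    d=cv2.absdiff(imaging.capture(n),cv2.imread(f'pics/{f}.png')).max(2); print(n,d.max(),(d>30).sum())
a=cv2.absdiff(cv2.imread('pics/Ft.png'),cv2.imread('pics/top0raw.png')).max(2)[85:125,190:372]; print('bystanders',(a>40).sum())
bot.sign_off(); print(st())
E
```

```text
top 46 12
side 14 0
bystanders 0
the job is handed in; nothing more can be done
the job is handed in; nothing more can be done
```

I nested all four sleeves in the cup, wide end up, and put both left-hand brackets in the blue bin and both right-hand ones in the red bin. I handed the job in at about 69 s of the 210 s allowed.

- **Sleeves:** I lowered each one until it was a few millimetres above where it would settle, then let it go. The wrist showed no pressing force. The last pictures show an upright stack with gaps between the collars and the cup's red mark still showing as at the start.
- **Brackets:** I tried both left-hand and right-hand outlines on all four dark brackets, and one hand clearly fitted better each time (about 0.08 mismatch against 0.35). One left-hand bracket was knocked up against the turquoise one during the run, so I located it again before picking it up.
- **Less tidy than planned:** I placed the second left-hand bracket only 30 mm from the first, so it lies tilted and partly on top of it. Both looked inside the bin walls and below the rim.
- **Last checks:**
    - The flange, valve and level showed no change from the first picture.
    - Two pictures about a second apart matched in the side view. In the top view 12 pixels changed slightly; I took that for image noise or the arm settling but did not look into it.
    - The two cameras disagreed by about 2 mm on positions, so I used values between the two.

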